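Click the grooved probe into its spring-plunger holder

TASK

Draw the grooved water probe (the one with a narrow ring groove part-way up its steel shaft) out of the rack and slide it, foot first, down through both guide plates of the probe holder, over the side spring plunger, until the plunger clicks into its groove. How deep that is must be felt: ease it down gently, stop when its shoulder lands on the plunger, let go, and leave the other two probes, the jar and the beaker where they stand.

Things in the scene. Friction and masses are not known exactly. Their poses are not given: they have to be found in the camera images.
- probe_center (a point): Centre of the grooved probe, a loose round rod 188 mm long (about 60 to 130 g) standing upright in a rack hole; point on its axis 94 mm above the flat foot; z runs from foot to head. Grey tip tapering from 3 to 20 mm diameter over the lowest 19.5 mm, steel shaft of 20 mm, ring groove part-way up, black head on top.
- probe_head (a point): Where to grip the grooved probe: on its axis 169 mm above the foot, in the black round head of 28 mm diameter that spans 146 to 188 mm above the foot.
- probe_groove (a point): Middle of the probe's ring groove, on its axis 73.5 mm above the foot. The groove is 11 mm in diameter from 69 to 78 mm; below it the shaft tapers in steeply from 67 to 69 mm; at its upper end, 78 mm above the foot, is a square shoulder back to 20 mm diameter.
- rack: White fixed block 56 x 200 x 50 mm; origin at the centre of its underside. Three blind square holes (22 mm wide, 42 mm deep) in a row along its y at -68, 0 and +68 mm; in each stands a probe, its foot 8 mm above the bench. Which probe is where changes.
- plain_probe_center (a point): Centre (94 mm above the foot) of a probe of the same size and head but with a smooth 20 mm shaft, no groove. Leave it.
- slim_probe_center (a point): Centre (86.5 mm above the foot) of a shorter probe, 173 mm long, head of 28 mm diameter; shaft 20 mm thick up to 78 mm, 12 mm thick from there to the head at 146 mm. Leave it.
- holder_mouth (a point): Centre of the hole at the top face of the fixed probe holder's upper guide plate, 168 mm above the bench; z up. Two aluminium plates (50 x 56 mm; 148 to 168 and 78 to 90 mm above the bench) share one vertical through hole of 22 mm diameter, slightly chamfered. A wall joins them at -x; the plunger with its black pull knob is at +y (to 80 mm out). Nothing is higher than the mouth.
- holder: The same holder; origin under the hole, on the bench. Probe home: its shoulder rests on the plunger, 4 mm above the plunger's axis, so its foot is 26 to 66 mm above the bench, depending on the plunger's unmeasured height. The foot meets the plunger 24 to 68 mm below the mouth. Pushing with over 15 N is too rough (limit 35 N, all contact forces of probe and holder summed).
- plunger (a joint): Steel spring plunger, 8 mm thick, round nose, level, clamped in a slot, its axis 100 to 140 mm above the bench (not measured). Value in m: how far it is pushed outward; 0 free, about 0.004 riding on the shaft, under 0.0015 in the groove. 550 N/m, 3.3 N at 0. The foot's taper takes up to 12 N of push; at the click the probe is drawn down with some 8 N; within 5 mm the shoulder is a hard stop.
- jar_center (a point): Centre (30 mm above the bench) of a closed brown glass jar, 56 mm diameter, 60 mm tall, between rack and holder. Leave it.
- beaker_center (a point): Centre (45 mm above the bench) of an empty glass beaker, 70 mm diameter, 90 mm tall, standing behind. Leave it.
Mind the look-alikes: they are no part of the job. Leave any pink or red look-alike of the holder alone.

How it is judged:
On the way, in this order (a step that is already met when the one before it is completed fails the run):
1. the grooved probe is drawn clear of the rack (height (world z) of probe_center above 0.15 m), for 0.1 s.
2. the probe, in the holder's mouth, pushes the plunger aside (value of joint plunger above 0.0025 m and horizontal distance between probe_center and holder_mouth below 0.012 m and angle between probe_center's own z axis and vertical below 0.15 rad), for 0.1 s.
At the end, for the whole second after the job is handed in: The grooved probe stands in the holder, foot down, upright within 0.07 rad, its centre within 4 mm of the holder's axis and between 0 and 55 mm below the mouth, with the plunger sprung back into the groove (pushed out less than 2.5 mm), released and at rest (horizontal distance between probe_center and holder_mouth below 0.004 m and angle between probe_center's own z axis and vertical below 0.07 rad and z of probe_center in the frame of holder_mouth between -0.055 and 0 m and value of joint plunger below 0.0025 m and linear speed of probe below 0.02 m/s); the robot touches nothing.
It fails at once if probe and holder pressed together with more than 35 N (contact force between probe and holder above 35 N).
It fails at once if another probe taken or displaced by 25 mm (distance of any of plain_probe_center, slim_probe_center from where it was at the start of the episode above 0.025 m).
It fails at once if the jar or the beaker displaced by 30 mm (distance of any of jar_center, beaker_center from where it was at the start of the episode above 0.03 m).
It also fails if it takes over 67 s, if anything falls off the work surface, if the arm or the gripper's body presses on something with over 40 N, if the wrist force passes 120 N, or if a joint passes its speed limit or range.

ROBOT

A 6-joint arm with a two-finger parallel gripper is mounted at the origin on the work surface. World frame = base frame: x ahead of the robot, y to its left, z up, the work surface at z = 0. Lengths are in m, angles in rad, forces in N, time in s.
With the tool pointing down it reaches from about 0.35 to 0.85 m from the base axis. Payload 8.1 kg.
Tool frame: the origin (TCP) lies midway between the tips of the shut fingers; the grasp point (between the pads) lies robot.grip_depth behind it (robot.grip_depth is the distance from the TCP to the grasp point, in m); z points along the fingers, y is the line along which they close (so a half turn about z gives the same grasp; the last joint's range is limited). The gripper opens to 93 mm and grips with 3 to 60 N. Pads are 15 mm wide; open, the fingers measure 128 mm over their backs; the gripper's body (75 mm by 188 mm) begins 65 mm behind the grasp point.
Start: joints at [-1.396, 0.13, 1.488, -0, 1.523, -0.085], TCP at [0.154, -0.58, 0.219] pointing down, gripper open.
Joint ranges: [-2.96, 2.96], [-0.89, 2.26], [0.02, 2.5], [-1.34, 4.48], [0, 2.73], [-2.66, 2.66]. Speed limits (rad/s): [2.39, 2.39, 2.79, 3.14, 3.14, 3.14].

INTERFACE

Orientations are given as a rotation vector (axis times angle).
In Python, from plant import robot gives the robot as it stands.
- The arm moves only by the tool carry_out, never from a script. Its argument "rows" is a list of rows, each a list of 6 numbers: the shift along the tool's x, y, z in m, then the turn, a rotation vector about the tool's x, y, z in degrees. A call has 1 to 12 rows; each row is the pose to reach, as a shift and turn from the pose commanded when the call began, along the tool's axes at that moment; what a row does not reach only later rows make up. A row lasts 1/8 s, in which the tool goes at most 62.5 mm and 10.7 degrees, less where a joint would pass 70% of its speed; a pose out of reach is approached as far as the arm can. A call with a gripper value outside its range is refused whole. "jaw" is the closure in counts, from 0 (fully open) to 255 (shut), set as the call begins (left out, the last holds). The fingers move at their own pace and stop on an object; "force" is the grip in N (left out, the last holds). Time passes only in rows, so rows that repeat a pose let the fingers close. It gives the time, the measured TCP pose, the force, the opening and the grip force at its end, in the units of the state.
- robot.read_state(): the state, without advancing time (a new reading comes with each control period).
- robot.read_camera(name): name is "side" or "top"; returns the picture (400x640x3 uint8, red, green, blue); there is no depth.
- robot.camera_model(name): a dict with "fx", "fy", "cx", "cy" (pixels), "R" (3x3) and "t" (3): a world point X has camera coordinates R X + t. Camera axes: x right, y down, z forward; pixel columns grow to the right and rows downward; lengths in m; the calibration is good to about 2 mm. A picture is of the moment at which its call begins. camera_model takes no time and is no camera call.
- robot.close_job(): hands the job in; it is judged then, once.
Trained networks look in the newest picture that a camera, given by its name, has taken for a name from the list of things; names that differ only in an ending like _2 or _b are one class to them, and where a whole thing is asked for, a point or a joint stands for the part that bears it (a point fixed in the world has none). Each returns a list of dicts, best first, with "conf" (0 to 1); they miss things now and then, are a little off and sometimes report something else, mostly with a low value. They report only what shows in the picture. A call takes as long as a camera call. They do not tell look-alikes from the thing itself.
- robot.outline_of(camera, target): "pixels" (400x640 bool, what is visible of it) and "pixel" ([column, row] in pixels, amid what is visible of it).
The state is a dict: "t": time; "q": joint angles; "dq": joint speeds; "joint_torque": joint torques, N m; "tool_pos": TCP position; "orientation": TCP orientation; "force": force on the tool from outside, world axes, zero at the start; "wrist_torque": the same for the moment, N m; "opening": finger opening in m; "gripper_force": force on a finger pad.
Only numpy, scipy, OpenCV 4.12 (cv2) and the standard library are available. Lean on these libraries where they do the work, as an engineer would, in place of code of your own. Each camera call takes 0.05 s, during which the arm holds its last target. There are 200 camera calls.

## Working session

There is one attempt and no reset: what is moved stays moved. The work goes in short steps, Python scripts to look and compute and a tool call to move; the robot and the scene stay as the last step left them, time stands still between calls to the robot, and variables do not carry over. Pictures are saved under pics/ and viewed, at most 10 in all, crops included, and the job is handed in when it is done.

Besides the shell and the picture viewer there is one more tool, called after "Request:" by a JSON object that holds its "op" and its "data", one argument or row to a line. carry_out: Moves the arm, as the interface text tells. Its arguments: {"type":"object","properties":{"rows":{"type":"array"},"jaw":{"type":"number"},"force":{"type":"number"}},"required":["rows"]}

```bash
mkdir -p pics; ls
python3 - <<'E'
from plant import robot
import cv2,numpy as np
s=robot.read_state();print({k:np.round(v,3) for k,v in s.items()}, robot.grip_depth)
for c in("side","top"):
    im=robot.read_camera(c);cv2.imwrite(f"pics/{c}0.png",im[:,:,::-1])
    m=robot.camera_model(c);print(c,m["fx"],m["cx"],m["cy"],np.round(m["R"],3).tolist(),np.round(m["t"],3), -np.array(m["R"]).T@m["t"])
    for n in("probe_center","plain_probe_center","slim_probe_center","rack","holder","jar_center","beaker_center"):
        for d in robot.outline_of(c,n)[:4]:
            ys,xs=np.where(d["pixels"]);print(n,round(d["conf"],2),np.round(d["pixel"]),xs.min(),xs.max(),ys.min(),ys.max())
E
```

```text
pics
{'t': np.float64(0.0), 'q': array([-1.396,  0.131,  1.489,  0.   ,  1.523, -0.085]), 'dq': array([-0.001, -0.001, -0.002,  0.002, -0.   ,  0.   ]), 'joint_torque': array([ 2.0000e-03, -5.5984e+01, -4.9176e+01,  7.7000e-02,  3.6000e-02,
       -0.0000e+00]), 'tool_pos': array([ 0.154, -0.579,  0.218]), 'orientation': array([-3.113, -0.407,  0.   ]), 'force': array([-0.257, -0.959, -0.677]), 'wrist_torque': array([0.005, 0.053, 0.044]), 'gripper_force': np.float64(0.0), 'opening': np.float64(0.093)} 0.0188
side 498.93319882894633 323.9708231354508 205.52634789778256 [[-0.769, 0.639, -0.008], [0.478, 0.567, -0.67], [-0.424, -0.519, -0.742]] [ 0.363 -0.154  1.653] [1.05352488 0.71318007 1.12638844]
probe_center 0.6 [344. 242.] 340 351 224 267
plain_probe_center 0.8 [366. 258.] 363 375 236 279
slim_probe_center 0.82 [325. 230.] 318 328 216 254
rack 0.67 [344. 270.] 307 382 240 298
holder 0.82 [329. 175.] 301 353 134 202
holder 0.72 [265. 194.] 240 294 152 222
holder 0.62 [336. 122.] 306 354 89 143
jar_center 0.95 [310. 231.] 301 320 217 243
beaker_center 0.66 [261. 266.] 245 274 246 286
top 384.44805352188195 318.5974703556862 201.5890726949044 [[0.017, -1.0, 0.005], [-0.993, -0.018, -0.116], [0.116, -0.003, -0.993]] [-0.038  0.447  0.934] [ 0.33613651 -0.0279824   0.97940264]
probe_center 0.52 [235. 160.] 225 250 148 173
plain_probe_center 0.79 [207. 168.] 193 221 156 178
slim_probe_center 0.73 [265. 152.] 258 275 142 165
holder 0.94 [383. 170.] 360 411 145 198
holder 0.91 [359. 244.] 334 388 218 274
holder 0.82 [434. 315.] 400 468 280 345
jar_center 0.8 [307. 174.] 298 320 163 187
beaker_center 0.78 [304.  97.] 287 315 81 119
```

Run:
```python
import cv2
a=cv2.imread("pics/side0.png");b=cv2.imread("pics/top0.png")
A=cv2.resize(a[80:310,220:400],None,fx=2.6,fy=2.6,interpolation=2)[:598]
cv2.imwrite("pics/sidec.png",A)
cv2.imwrite("pics/topc.png",cv2.resize(b[70:360,170:490],None,fx=2,fy=2,interpolation=2))
```

```text
(no output)
```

View pics/sidec.png

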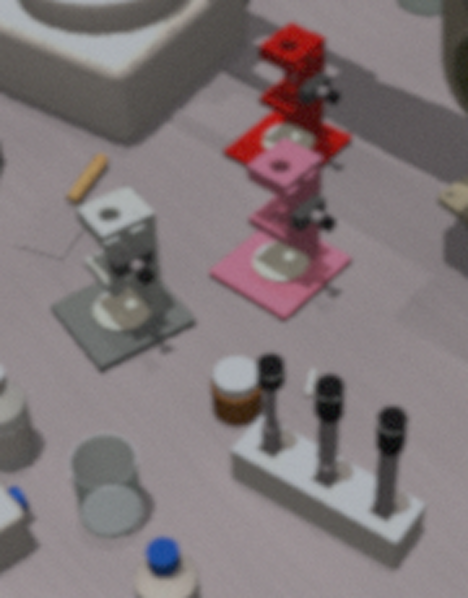

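View pics/topc.png

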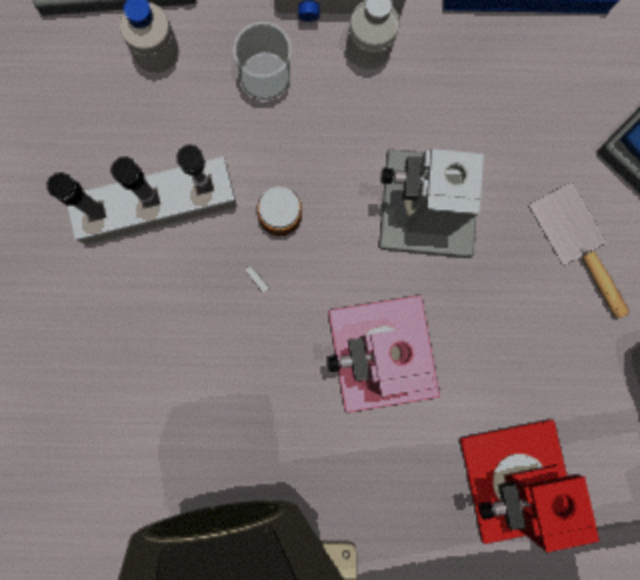

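The side view shows three probes in the white rack: slim at about (323,230), middle at (345,242) and end at (370,258). The grey holder is at (265,194) in the side view; the pink and red ones are look-alikes. The groove should sit about 27–36 mm above the rack top on either the middle or the end probe, so I'll enlarge those two.

Run:
```python
import cv2,numpy as np
from plant import robot
ims=[cv2.imread("pics/side0.png").astype(float)]
for i in range(6): ims.append(robot.read_camera("side")[:,:,::-1].astype(float))
a=np.clip(np.mean(ims,0)*1.3,0,255).astype(np.uint8)
cv2.imwrite("pics/rackc.png",cv2.resize(a[210:305,300:390],None,fx=6,fy=6,interpolation=2))
```

```text
(no output)
```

View pics/rackc.png

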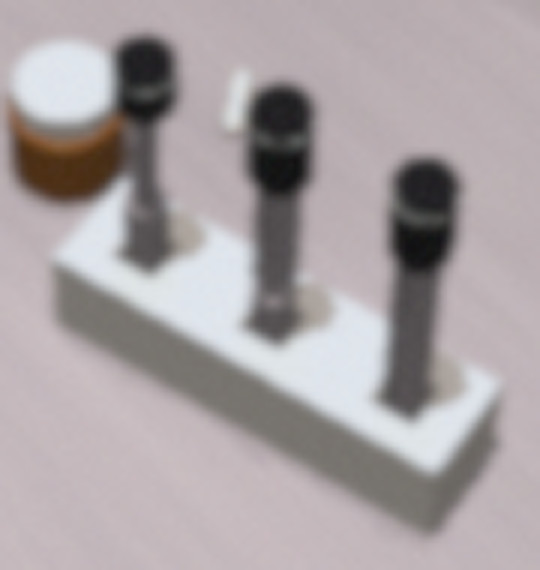

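The middle probe, side (345,242) and top (235,160), is the grooved one: it has a narrow neck with a bright ring about 30 mm above the rack. The end probe at (370,258) is smooth, and the one at (323,230) is slim all the way up to its head. Next I'll measure its head and the grey holder's hole.

```bash
cat > h.py <<'E'
import numpy as np,cv2
from plant import robot
def avg(c,n=5): return np.mean([robot.read_camera(c) for _ in range(n)],0).astype(np.uint8)[:,:,::-1].copy()
def proj(c,X):
    m=robot.camera_model(c);x=np.array(m["R"])@np.array(X,float)+m["t"];return np.array([m["fx"]*x[0]/x[2]+m["cx"],m["fy"]*x[1]/x[2]+m["cy"]])
def ray(c,u,z):
    m=robot.camera_model(c);R=np.array(m["R"]);C=-R.T@m["t"];d=R.T@np.array([(u[0]-m["cx"])/m["fx"],(u[1]-m["cy"])/m["fy"],1]);return C+d*(z-C[2])/d[2]
E
python3 - <<'E'
from h import *
out=[]
for c,hp,pp in(("top",(397,157),(233,155)),("side",(262,162),(346,229))):
    im=avg(c);cv2.imwrite(f"pics/avg_{c}.png",im)
    for u in(hp,pp):
        x,y=u; s=im[y-14:y+14,x-18:x+18]; out.append(cv2.resize(s,None,fx=10,fy=10,interpolation=2))
    print(c,ray(c,hp,.168),ray(c,pp,.196))
cv2.imwrite("pics/m.png",np.vstack([np.hstack(out[:2]),np.hstack(out[2:])]))
E
```

```text
top [ 0.53102758 -0.19759505  0.168     ] [0.52228983 0.14946737 0.196     ]
side [ 0.53393285 -0.19673274  0.168     ] [0.53015783 0.15500474 0.196     ]
```

View pics/m.png

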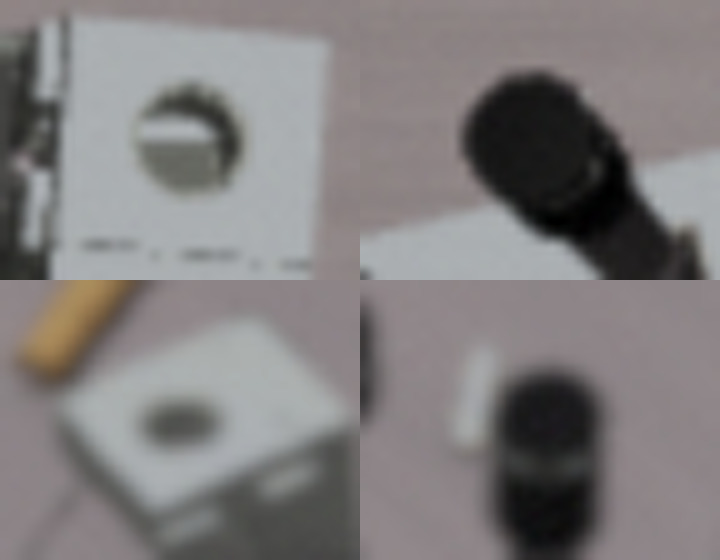

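Run:
```python
from h import *
from scipy.optimize import least_squares
def tri(a,b,z):
    r=least_squares(lambda X:np.r_[proj("top",X)-a,proj("side",X)-b],[.53,0,z]);return r.x,r.fun
print(tri((397.45,156.35),(261.55,161.85),.168));print(tri((231.95,154.65),(346.35,227.35),.196))
for a,b,z in(((397.45,156.35),(261.55,161.85),.168),((231.95,154.65),(346.35,227.35),.196)): print(ray("top",a,z),ray("side",b,z))
# rack edge direction (white top face) in top view
im=cv2.imread("pics/avg_top.png");m=(im.min(2)>165).astype(np.uint8);n,l,st,ce=cv2.connectedComponentsWithStats(m)
for i in range(1,n):
    if st[i,4]>300:
        p=np.argwhere(l==i)[:,::-1].astype(np.float32);r=cv2.minAreaRect(p);print(st[i],r,[ray("top",q,.05).round(4)[:2].tolist() for q in cv2.boxPoints(r)])
s=robot.read_state();print(s["t"],cv2.Rodrigues(np.array(s["orientation"]))[0].round(4).tolist())
# holder plate edges in top z=.168
for q in((379+6.6,143+1.5),(379+33,143+4)):print(ray("top",q,.168))
```

```text
(array([ 0.53320298, -0.19924603,  0.16610062]), array([ 0.1243834 , -0.11850607,  0.21795599,  0.06544967]))
(array([0.52413187, 0.15146124, 0.19413798]), array([ 0.32437137, -0.32090108,  0.52978355,  0.03228088]))
[ 0.53247679 -0.1985758   0.168     ] [ 0.53454642 -0.19805973  0.168     ]
[0.52299256 0.15167981 0.196     ] [0.52610121 0.15168343 0.196     ]
[ 308    3   65   62 3637] ((340.55877685546875, 33.678306579589844), (64.13191986083984, 60.65350341796875), 1.1934895515441895) [[0.7982, 0.0028], [0.9634, 0.0029], [0.963, -0.1633], [0.7978, -0.1602]]
[  13   54  120  116 4205] ((73.00001525878906, 110.99998474121094), (73.5390853881836, 98.99492645263672), 45.0) [[0.6357, 0.7352], [0.8226, 0.578], [0.6879, 0.436], [0.5069, 0.594]]
[385 145  26  31 532] ((397.75177001953125, 159.9793243408203), (24.249282836914062, 28.56764793395996), 4.763641834259033) [[0.5181, -0.1912], [0.5899, -0.1973], [0.5859, -0.2572], [0.5142, -0.2506]]
[244 154  23  24 334] ((256.1603698730469, 165.31130981445312), (21.016162872314453, 19.917278289794922), 74.05460357666016) [[0.5501, 0.1559], [0.5647, 0.1092], [0.5143, 0.0933], [0.4998, 0.1397]]
[214 162  26  23 315] ((227.18846130371094, 172.35768127441406), (20.96168327331543, 22.10186195373535), 74.74488067626953) [[0.5306, 0.2287], [0.5462, 0.1769], [0.496, 0.1613], [0.4806, 0.2127]]
[ 511  215  129  117 3501] ((574.2344360351562, 256.74951171875), (101.06694030761719, 119.77403259277344), 46.789913177490234) [[0.3095, -0.458], [0.5128, -0.6804], [0.3358, -0.8361], [0.1412, -0.6144]]
1.6 [[0.9665, 0.2568, -0.0], [0.2568, -0.9665, -0.0], [-0.0, 0.0, -1.0]]
[ 0.5581987  -0.17307986  0.168     ]
[ 0.55371268 -0.23021943  0.168     ]
```

Request:
{"op": "carry_out", "data": {
  "rows": [
    [0.545,-0.611,-0.05,0,0,-89],
    [0.545,-0.611,-0.05,0,0,-89],
    [0.545,-0.611,-0.05,0,0,-89],
    [0.545,-0.611,-0.05,0,0,-89],
    [0.545,-0.611,-0.05,0,0,-89],
    [0.545,-0.611,-0.05,0,0,-89],
    [0.545,-0.611,-0.05,0,0,-89],
    [0.545,-0.611,-0.05,0,0,-89],
    [0.545,-0.611,-0.05,0,0,-89],
    [0.545,-0.611,-0.05,0,0,-89],
    [0.545,-0.611,-0.05,0,0,-89],
    [0.545,-0.611,-0.05,0,0,-89]
  ],
  "jaw": 80,
  "force": 20
}}

```text
t: 3.1
tool_pos: [0.4929, 0.0902, 0.2648]
orientation: [1.936, 2.473, 0.001]
force: [1.5, -1.0, -1.0]
opening: 0.064
gripper_force: 0.0
```

Request:
{"op": "carry_out", "data": {
  "rows": [
    [0.052,0.045,0,0,0,0],
    [0.052,0.045,0,0,0,0],
    [0.052,0.045,0,0,0,0]
  ]
}}

```text
t: 3.48
tool_pos: [0.5232, 0.1495, 0.264]
orientation: [-1.935, -2.475, 0.002]
force: [0.4, -0.5, -0.7]
opening: 0.064
gripper_force: 0.0
```

Run:
```python
from h import *
s=robot.read_state();R=cv2.Rodrigues(np.array(s["orientation"]))[0];print(s["tool_pos"],s["force"],R.round(3).tolist())
p=np.array(s["tool_pos"])
out=[]
for c in("top","side"):
    im=avg(c,2);x,y=proj(c,[.524,.1515,.2]).astype(int);out.append(cv2.resize(im[y-45:y+45,x-60:x+60],None,fx=5,fy=5,interpolation=2))
    print(c,proj(c,p),(x-60,y-45))
cv2.imwrite("pics/g.png",cv2.resize(np.hstack(out),(800,300)))
print(R.T@(np.array([.524,.1515,p[2]])-p))
```

```text
[0.52322966 0.14945678 0.26401079] [ 0.42278806 -0.53394412 -0.65043528] [[-0.241, 0.97, -0.001], [0.97, 0.241, -0.001], [-0.0, -0.001, -1.0]]
top [225.29646239 146.06019769] (np.int64(171), np.int64(108))
side [347.39134676 207.47038674] (np.int64(286), np.int64(180))
[ 1.79707122e-03  1.24044837e-03 -1.85406733e-06]
```

View pics/g.png

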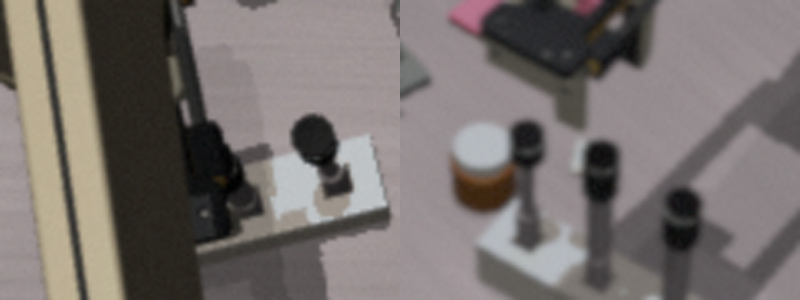

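The gripper sits squarely above the middle, grooved probe: the finger midpoint at about (347,205) in the side view lies over the head. Lowering onto it.

Request:
{"op": "carry_out", "data": {
  "rows": [
    [0.002,0.001,0.04,0,0,0],
    [0.002,0.001,0.07,0,0,0],
    [0.002,0.001,0.09,0,0,0],
    [0.002,0.001,0.105,0,0,0],
    [0.002,0.001,0.105,0,0,0]
  ]
}}

```text
t: 4.3
tool_pos: [0.5235, 0.1511, 0.1586]
orientation: [-1.937, -2.472, 0.002]
force: [-0.2, 1.1, 0.0]
opening: 0.0641
gripper_force: 0.0
```

Request:
{"op": "carry_out", "data": {
  "rows": [
    [0,0,0,0,0,0],
    [0,0,0,0,0,0],
    [0,0,0,0,0,0],
    [0,0,0,0,0,0],
    [0,0,0,0,0,0],
    [0,0,0,0,0,0]
  ],
  "jaw": 255,
  "force": 25
}}

```text
t: 5.05
tool_pos: [0.5241, 0.1516, 0.1596]
orientation: [1.936, 2.473, 0.001]
force: [0.5, 1.0, 1.5]
opening: 0.0276
gripper_force: 25.0
```

Request:
{"op": "carry_out", "data": {
  "rows": [
    [0,0,-0.01,0,0,0],
    [0,0,-0.03,0,0,0],
    [0,0,-0.06,0,0,0],
    [0,0,-0.1,0,0,0],
    [0,0,-0.14,0,0,0],
    [0,0,-0.17,0,0,0],
    [0,0,-0.19,0,0,0],
    [0,0,-0.2,0,0,0],
    [0,0,-0.2,0,0,0]
  ]
}}

```text
t: 6.18
tool_pos: [0.5241, 0.1516, 0.3605]
orientation: [1.936, 2.473, 0.002]
force: [0.2, 0.3, -0.5]
opening: 0.0274
gripper_force: 25.0
```

Run:
```python
from h import *
s=robot.read_state();R=cv2.Rodrigues(np.array(s["orientation"]))[0];p=np.array(s["tool_pos"]);print(p,s["force"],s["opening"])
print(R.T@(np.array([.5335,-.1985,p[2]])-p))
```

```text
[0.52412309 0.15155295 0.36046506] [ 0.22974306  0.31969351 -0.53490347] 0.02741656082664654
[-3.42072541e-01 -7.49090170e-02 -8.63816232e-05]
```

Request:
{"op": "carry_out", "data": {
  "rows": [
    [-0.02,-0.004,0,0,0,0],
    [-0.06,-0.013,0,0,0,0],
    [-0.105,-0.023,0,0,0,0],
    [-0.15,-0.033,0,0,0,0],
    [-0.195,-0.043,0,0,0,0],
    [-0.24,-0.053,0,0,0,0],
    [-0.285,-0.062,0,0,0,0],
    [-0.32,-0.07,0,0,0,0],
    [-0.342,-0.075,0,0,0,0],
    [-0.342,-0.075,0,0,0,0],
    [-0.342,-0.075,0,0,0,0]
  ]
}}

```text
t: 7.55
tool_pos: [0.5331, -0.1978, 0.3591]
orientation: [-1.936, -2.473, -0.0]
force: [-0.5, -0.0, -1.6]
opening: 0.0277
gripper_force: 25.0
```

Run:
```python
from h import *
s=robot.read_state();R=cv2.Rodrigues(np.array(s["orientation"]))[0];p=np.array(s["tool_pos"]);print(p,s["force"],R.round(4).tolist())
out=[]
for c in("top","side"):
    im=avg(c,3);cv2.imwrite(f"pics/ins_{c}.png",im);x,y=proj(c,[.5335,-.1985,.2]).astype(int);out.append(cv2.resize(im[y-30:y+30,x-40:x+40],(400,300),interpolation=2))
    print(c,(x-40,y-30),"foot",proj(c,[p[0],p[1],p[2]-.1512]),"headtop",proj(c,[p[0],p[1],p[2]+.037]),"hole",proj(c,[.5335,-.1985,.168]))
cv2.imwrite("pics/i.png",np.hstack(out))
```

```text
[ 0.53312003 -0.19778263  0.35911637] [-0.48805572 -0.00292839 -1.63633435] [[-0.2404, 0.9707, -0.0004], [0.9707, 0.2404, 0.0007], [0.0008, -0.0002, -1.0]]
top (np.int64(360), np.int64(122)) foot [401.11364641 151.50425715] headtop [427.27711417 122.00629167] hole [397.41172302 155.88483378]
side (np.int64(220), np.int64(123)) foot [260.57639614 151.02668399] headtop [252.82132361  93.92717028] hole [261.76576534 161.60446903]
```

View pics/i.png

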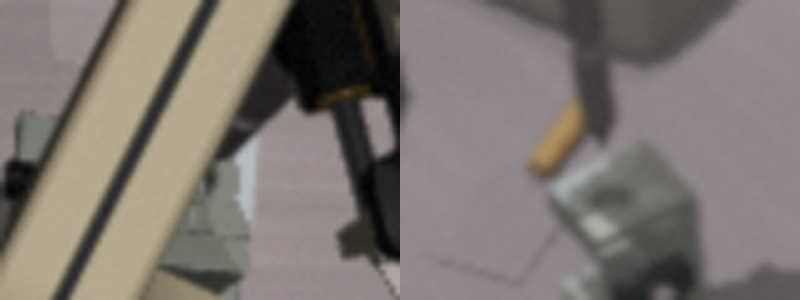

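Run:
```python
import cv2,numpy as np
out=[]
for c,x,y in(("top",401,150),("side",261,152)):
    im=cv2.imread(f"pics/ins_{c}.png");s=im[y-20:y+20,x-20:x+20].astype(float);s=np.clip((s-30)*1.8,0,255).astype(np.uint8)
    out.append(cv2.resize(s,None,fx=10,fy=10,interpolation=2))
cv2.imwrite("pics/i2.png",np.hstack(out))
```

```text
(no output)
```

View pics/i2.png

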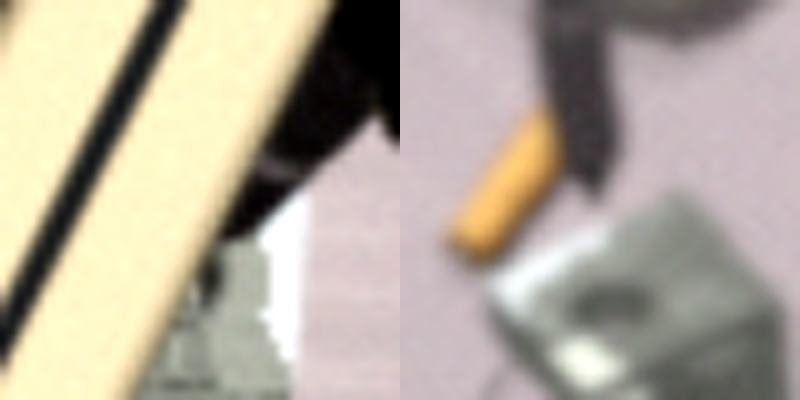

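Request:
{"op": "carry_out", "data": {
  "rows": [
    [0,0,0.012,0,0,0],
    [0,0,0.026,0,0,0],
    [0,0,0.038,0,0,0],
    [0,0,0.046,0,0,0],
    [0,0,0.05,0,0,0],
    [0,0,0.053,0,0,0],
    [0,0,0.056,0,0,0],
    [0,0,0.058,0,0,0],
    [0,0,0.058,0,0,0]
  ]
}}

```text
t: 8.98
tool_pos: [0.5332, -0.1985, 0.3013]
orientation: [-1.937, -2.474, 0.0]
force: [-0.1, 0.2, -1.2]
opening: 0.0277
gripper_force: 25.0
```

Request:
{"op": "carry_out", "data": {
  "rows": [
    [0,0,0.002,0,0,0],
    [0,0,0.004,0,0,0],
    [0,0,0.006,0,0,0],
    [0,0,0.008,0,0,0],
    [0,0,0.008,0,0,0]
  ]
}}

```text
t: 9.6
tool_pos: [0.533, -0.1985, 0.293]
orientation: [-1.936, -2.473, 0.0]
force: [-0.6, -0.8, -2.0]
opening: 0.0276
gripper_force: 25.0
```

Request:
{"op": "carry_out", "data": {
  "rows": [
    [0,0,0.0015,0,0,0],
    [0,0,0.003,0,0,0],
    [0,0,0.0045,0,0,0],
    [0,0,0.006,0,0,0],
    [0,0,0.0075,0,0,0],
    [0,0,0.009,0,0,0],
    [0,0,0.009,0,0,0]
  ]
}}

```text
t: 10.48
tool_pos: [0.5331, -0.1984, 0.2841]
orientation: [-1.936, -2.473, 0.0]
force: [-1.2, -0.0, -2.3]
opening: 0.0275
gripper_force: 25.0
```

Request:
{"op": "carry_out", "data": {
  "rows": [
    [0,0,0.0015,0,0,0],
    [0,0,0.003,0,0,0],
    [0,0,0.0045,0,0,0],
    [0,0,0.006,0,0,0],
    [0,0,0.0075,0,0,0],
    [0,0,0.009,0,0,0],
    [0,0,0.009,0,0,0]
  ]
}}

```text
t: 11.35
tool_pos: [0.5331, -0.1985, 0.2751]
orientation: [-1.937, -2.473, 0.0]
force: [-2.4, -0.8, -2.2]
opening: 0.0277
gripper_force: 25.0
```

Request:
{"op": "carry_out", "data": {
  "rows": [
    [0,-0.0005,0.0015,0,0,0],
    [0,-0.0005,0.003,0,0,0],
    [0,-0.0005,0.0045,0,0,0],
    [0,-0.0005,0.006,0,0,0],
    [0,-0.0005,0.0075,0,0,0],
    [0,-0.0005,0.009,0,0,0],
    [0,-0.0005,0.009,0,0,0]
  ]
}}

```text
t: 12.22
tool_pos: [0.5326, -0.1986, 0.266]
orientation: [-1.937, -2.473, 0.0]
force: [-1.8, -2.0, 1.6]
opening: 0.0276
gripper_force: 25.0
```

Request:
{"op": "carry_out", "data": {
  "rows": [
    [0,0,0.001,0,0,0],
    [0,0,0.002,0,0,0],
    [0,0,0.003,0,0,0],
    [0,0,0.004,0,0,0],
    [0,0,0.005,0,0,0],
    [0,0,0.006,0,0,0]
  ]
}}

```text
t: 12.98
tool_pos: [0.5326, -0.1985, 0.2599]
orientation: [-1.936, -2.473, 0.0]
force: [-2.6, -1.6, 2.0]
opening: 0.028
gripper_force: 25.0
```

Request:
{"op": "carry_out", "data": {
  "rows": [
    [0,-0.0004,0.001,0,0,0],
    [0,-0.0004,0.002,0,0,0],
    [0,-0.0004,0.003,0,0,0],
    [0,-0.0004,0.004,0,0,0],
    [0,-0.0004,0.005,0,0,0],
    [0,-0.0004,0.006,0,0,0],
    [0,-0.0004,0.007,0,0,0],
    [0,-0.0004,0.008,0,0,0]
  ]
}}

```text
t: 13.98
tool_pos: [0.5323, -0.1987, 0.2523]
orientation: [-1.937, -2.474, -0.0]
force: [-2.6, -1.6, 2.7]
opening: 0.0279
gripper_force: 25.0
```

Request:
{"op": "carry_out", "data": {
  "rows": [
    [0,0,0.0015,0,0,0],
    [0,0,0.003,0,0,0],
    [0,0,0.0045,0,0,0],
    [0,0,0.006,0,0,0],
    [0,0,0.0075,0,0,0],
    [0,0,0.009,0,0,0],
    [0,0,0.0105,0,0,0],
    [0,0,0.012,0,0,0],
    [0,0,0.012,0,0,0]
  ]
}}

```text
t: 15.1
tool_pos: [0.5321, -0.1985, 0.2398]
orientation: [-1.936, -2.473, 0.0]
force: [-1.0, -1.1, -1.4]
opening: 0.028
gripper_force: 25.0
```

Request:
{"op": "carry_out", "data": {
  "rows": [
    [0,0,0.0015,0,0,0],
    [0,0,0.003,0,0,0],
    [0,0,0.0045,0,0,0],
    [0,0,0.006,0,0,0],
    [0,0,0.0075,0,0,0],
    [0,0,0.009,0,0,0],
    [0,0,0.0105,0,0,0],
    [0,0,0.012,0,0,0],
    [0,0,0.0135,0,0,0],
    [0,0,0.015,0,0,0]
  ]
}}

```text
t: 16.35
tool_pos: [0.5323, -0.1986, 0.2252]
orientation: [-1.936, -2.474, -0.0]
force: [-3.6, 1.4, 3.7]
opening: 0.0275
gripper_force: 25.0
```

Request:
{"op": "carry_out", "data": {
  "rows": [
    [0,-0.0005,0.001,0,0,0],
    [0,-0.0005,0.002,0,0,0],
    [0,-0.0005,0.003,0,0,0],
    [0,-0.0005,0.004,0,0,0],
    [0,-0.0005,0.005,0,0,0],
    [0,-0.0005,0.006,0,0,0],
    [0,-0.0005,0.007,0,0,0],
    [0,-0.0005,0.008,0,0,0]
  ]
}}

```text
t: 17.35
tool_pos: [0.5319, -0.1987, 0.2173]
orientation: [-1.937, -2.474, -0.0]
force: [-1.9, 3.0, 2.9]
opening: 0.0278
gripper_force: 25.0
```

Request:
{"op": "carry_out", "data": {
  "rows": [
    [0.0004,-0.0003,0.001,0,0,0],
    [0.0004,-0.0003,0.002,0,0,0],
    [0.0004,-0.0003,0.003,0,0,0],
    [0.0004,-0.0003,0.004,0,0,0],
    [0.0004,-0.0003,0.005,0,0,0],
    [0.0004,-0.0003,0.006,0,0,0]
  ]
}}

```text
t: 18.1
tool_pos: [0.5311, -0.1983, 0.2101]
orientation: [-1.936, -2.473, 0.0]
force: [0.6, 1.3, -2.8]
opening: 0.0274
gripper_force: 25.0
```

Request:
{"op": "carry_out", "data": {
  "rows": [
    [0,0,0.0007,0,0,0],
    [0,0,0.0014,0,0,0],
    [0,0,0.0021,0,0,0],
    [0,0,0.0028,0,0,0],
    [0,0,0.0035,0,0,0],
    [0,0,0.004,0,0,0]
  ]
}}

```text
t: 18.85
tool_pos: [0.5316, -0.1985, 0.2076]
orientation: [1.936, 2.473, 0.0]
force: [0.1, 1.9, 1.6]
opening: 0.0275
gripper_force: 25.0
```

Request:
{"op": "carry_out", "data": {
  "rows": [
    [0,0,0.0007,0,0,0],
    [0,0,0.0014,0,0,0],
    [0,0,0.0021,0,0,0],
    [0,0,0.0028,0,0,0],
    [0,0,0.0035,0,0,0],
    [0,0,0.004,0,0,0]
  ]
}}

```text
t: 19.6
tool_pos: [0.5319, -0.1987, 0.2058]
orientation: [1.935, 2.472, 0.001]
force: [-5.7, 6.4, 17.8]
opening: 0.0276
gripper_force: 25.0
```

Force jumped to 18 N after the earlier dip, so the shoulder has landed on the plunger. I'll relieve the push and read again.

Request:
{"op": "carry_out", "data": {
  "rows": [
    [0,0,-0.0015,0,0,0],
    [0,0,-0.0025,0,0,0],
    [0,0,-0.0025,0,0,0]
  ]
}}

```text
t: 19.98
tool_pos: [0.5316, -0.1985, 0.2062]
orientation: [1.936, 2.473, 0.0]
force: [-1.2, 3.4, 4.9]
opening: 0.0274
gripper_force: 25.0
```

Run:
```python
from h import *
s=robot.read_state();p=np.array(s["tool_pos"]);print(p,s["force"],s["t"])
im=avg("side",5);x,y=266,190
cv2.imwrite("pics/k.png",np.clip(cv2.resize(im[y-60:y+30,x-50:x+50],None,fx=6,fy=6,interpolation=2)*1.2,0,255))
```

```text
[ 0.53163838 -0.19854319  0.20622033] [-1.1716111   3.44446883  4.88311914] 19.975[ WARN:0@2.530] global loadsave.cpp:1063 imwrite_ Unsupported depth image for selected encoder is fallbacked to CV_8U.
```

View pics/k.png

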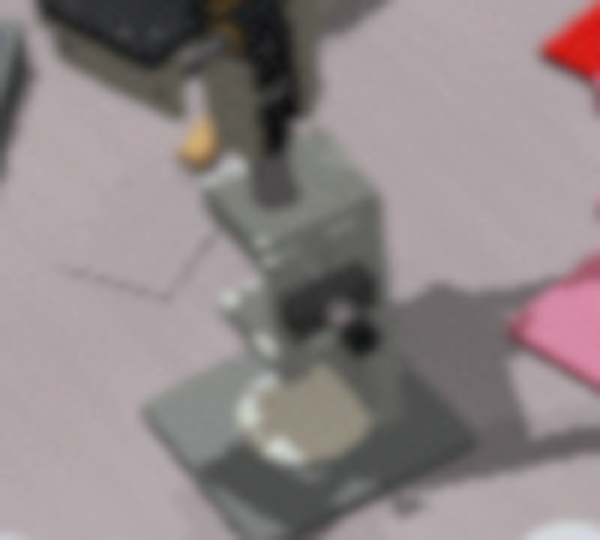

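Request:
{"op": "carry_out", "data": {
  "rows": [
    [0,0,-0.001,0,0,0],
    [0,0,-0.002,0,0,0],
    [0,0,-0.003,0,0,0],
    [0,0,-0.003,0,0,0]
  ]
}}

```text
t: 20.72
tool_pos: [0.5312, -0.1984, 0.2084]
orientation: [-1.936, -2.473, 0.0]
force: [1.5, 2.5, -3.5]
opening: 0.0276
gripper_force: 25.0
```

Request:
{"op": "carry_out", "data": {
  "rows": [
    [0,0,0.001,0,0,0],
    [0,0,0.002,0,0,0],
    [0,0,0.0025,0,0,0],
    [0,0,0.0025,0,0,0]
  ]
}}

```text
t: 21.22
tool_pos: [0.5315, -0.1985, 0.2066]
orientation: [1.936, 2.473, 0.0]
force: [-0.5, 2.4, 2.6]
opening: 0.0278
gripper_force: 25.0
```

Request:
{"op": "carry_out", "data": {
  "rows": [
    [0,0,0,0,0,0],
    [0,0,0,0,0,0],
    [0,0,0,0,0,0],
    [0,0,0,0,0,0]
  ],
  "jaw": 90
}}

```text
t: 21.72
tool_pos: [0.5314, -0.1986, 0.2063]
orientation: [1.937, 2.474, -0.0]
force: [0.3, 0.1, -0.3]
opening: 0.0589
gripper_force: 0.0
```

Released. Now I'll retreat straight up, then aside, and check.

Request:
{"op": "carry_out", "data": {
  "rows": [
    [0,0,-0.02,0,0,0],
    [0,0,-0.06,0,0,0],
    [0,0,-0.1,0,0,0],
    [-0.03,0,-0.12,0,0,0],
    [-0.08,-0.03,-0.12,0,0,0],
    [-0.13,-0.06,-0.12,0,0,0],
    [-0.18,-0.1,-0.12,0,0,0],
    [-0.22,-0.14,-0.12,0,0,0],
    [-0.25,-0.16,-0.12,0,0,0],
    [-0.25,-0.16,-0.12,0,0,0]
  ]
}}

```text
t: 22.98
tool_pos: [0.4345, -0.482, 0.3273]
orientation: [1.941, 2.47, -0.001]
force: [0.2, 0.5, 0.0]
opening: 0.06
gripper_force: 0.0
```

Run:
```python
from h import *
out=[]
for c,(x,y) in(("top",(400,155)),("side",(266,165))):
    im=avg(c,5);cv2.imwrite(f"pics/f_{c}.png",im);out.append(cv2.resize(im[y-40:y+40,x-40:x+40],None,fx=5,fy=5,interpolation=2))
    print(c,(x-40,y-40))
    for f in(.045,.05,.055,.06):print(f,[proj(c,[.533,-.1985,f+h]).round(1).tolist() for h in(.146,.188)])
cv2.imwrite("pics/f.png",np.hstack(out))
```

```text
top (360, 115)
0.045 [[399.7, 153.5], [404.2, 148.5]]
0.05 [[400.2, 153.0], [404.8, 147.8]]
0.055 [[400.7, 152.4], [405.4, 147.2]]
0.06 [[401.3, 151.8], [406.0, 146.5]]
side (226, 125)
0.045 [[261.1, 155.4], [259.5, 143.9]]
0.05 [[260.9, 154.1], [259.3, 142.5]]
0.055 [[260.7, 152.8], [259.1, 141.1]]
0.06 [[260.5, 151.4], [258.9, 139.7]]
```

View pics/f.png

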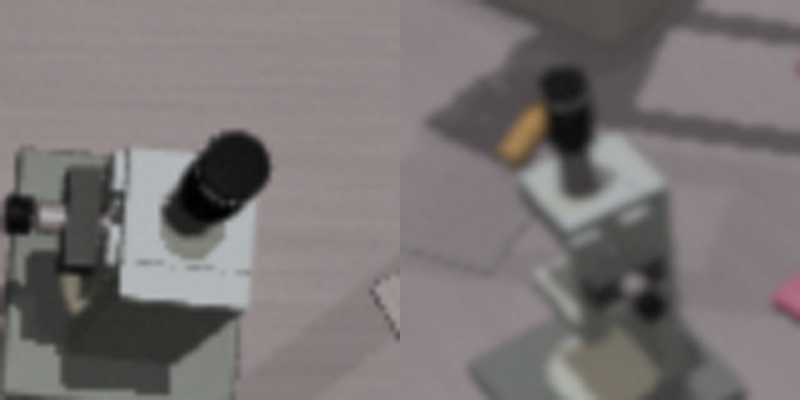

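The probe stands upright in the grey holder, head top at about (406,148) in the top view and (258,141) in the side view, which puts its foot at about 54 mm. To check the click, I'll compare the knob's position with the first picture: 4 mm out would be about 2 px.

Run:
```python
from h import *
for c,(x,y,w,h) in(("top",(361,151,8,14)),("side",(272,182,12,10))):
    a=cv2.imread(f"pics/avg_{c}.png",0).astype(np.float32);b=cv2.imread(f"pics/f_{c}.png",0).astype(np.float32)
    A,B=[cv2.resize(i[y-8:y+h+8,x-8:x+w+8],None,fx=10,fy=10,interpolation=2) for i in(a,b)]
    r=cv2.matchTemplate(B,A[80:-80,80:-80],cv2.TM_CCOEFF_NORMED);_,v,_,l=cv2.minMaxLoc(r)
    print(c,"shift px",(l[0]-80)/10,(l[1]-80)/10,round(v,3))
# knob z from top/side
from scipy.optimize import least_squares
r=least_squares(lambda X:np.r_[proj("top",X)-[363.5,157.7],proj("side",X)-[275.5,185.7]],[.53,-.13,.12]);print(r.x,r.fun)
print("4mm =",proj("top",[.53,-.126,.128])-proj("top",[.53,-.13,.128]),proj("side",[.53,-.126,.128])-proj("side",[.53,-.13,.128]))
```

```text
top shift px 0.0 0.0 1.0
side shift px 0.0 0.0 0.998
[ 0.53822833 -0.13060596  0.12694927] [ 0.15519286 -0.14908118  0.26065535  0.06435118]
4mm = [-1.76989429 -0.03175772] [0.84395591 0.77823338]
```

The knob is back at its free position, and its height of 127 mm agrees with the shoulder stop, so the plunger is in the groove. Handing in.

```bash
python3 -c "
from plant import robot
print(robot.close_job())"
```

```text
the job is handed in; nothing more can be done
None
```

I slid the grooved probe into the grey holder until its shoulder landed on the plunger, let it go, and handed the job in. The plunger's knob is back at its free position, so it has clicked into the groove. The push peaked at about 18 N at the wrist, over the 15 N "too rough" mark but under the 35 N limit, and no verdict came back.

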